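# Rock the gearbox covers on the surface plate and pull the warped one

## Task

One of the three gearbox covers lying on the surface plate is warped. Press gently with a fingertip on the corners of the covers until you find the one that rocks, let it rock back, then lift that cover off and lay it down flat, right way up, in the empty aluminium tray. Leave the sound covers where they lie and do not disturb the other things.

Things in the scene. Friction and masses are not known exactly. Their poses are not given: they have to be found in the camera images.
- surface_plate: dark granite surface plate, 250 mm (its x) by 400 mm (its y), fixed on the bench. Origin: centre of its underside; its flat top is 50 mm above. The three covers lie on it side by side, in a row along its y.
- cover_a: one of three alike gearbox covers, 0.68-0.92 kg. Origin: centre of underside, z up; all in mm: flange 120 (x) by 92 (y), top at z 9, a 22 round bolt boss in each corner (centres x 49, y 35 off the middle). On it a housing, x -41 to 29, y -19 to 19, upright sides, z 9 to 29, to grip across y; on that at x -24 a 34 wide boss with hex plug, top at z 50. Name and place do not tell if it is warped
- cover_b: another cover, same shape, size and origin as cover_a. All covers: the centre of mass lies about 10 mm from the middle towards the plug (-x) end, so both corners of that end sit down. If warped, one of the two corners at the plain (+x) end, left or right, is bent up: 3 mm off the plate, its top at z 12. At rest z is upright within 0.003 rad for all, too close to tell by pose
- cover_c: another cover, same shape, size and origin as cover_a. All covers: a sound one does not give when pressed at a plain-end corner. The warped one, pressed at its raised corner with about 0.7 N, rocks over by about 0.045 rad (that corner sinks 3 mm, then is firm) and rocks back when let go. Over about 30 N of finger force is too hard
- tray: empty aluminium sliding tray, 220 mm (its x) by 180 mm (its y), walls 3 mm thick and 32 mm high, with lips that stand out 11 mm outside the long walls and the front (-x) wall; fixed on the bench. Origin: centre of its underside; the inner floor is 3 mm above.
- charger_box: bright orange charger box with black straps and a handle, 85 x 150 mm, 72 mm high, beyond the surface plate. Origin: centre of its underside. Leave alone.
- flashlight: black plastic flashlight, 137 mm long, 38 mm thick, lying right (-y) of the surface plate. Origin: under its middle. Leave alone.
- hex_keys: set of chrome hex keys standing in a black plastic holder, 45 x 100 mm, 105 mm high, beyond the surface plate. Origin: centre of its underside. Leave alone.
- washer_dish: white ceramic dish of steel washers, 100 mm across, 28 mm high, beyond the tray. Origin: centre of its underside. Leave alone.
Mind the look-alikes: they are no part of the job. What is shaped like the cover_a but blue, pink or yellow is not meant.

How it is judged (in metres and radians):
On the way, in this order (a step that is already met when the one before it is completed fails the run):
1. the warped cover is rocked where it lies on the surface plate: pressed by a finger away from its middle, it tips by more than 0.025 rad (a sound one cannot) (((angle between cover_a's own z axis and vertical between 0.025 and 0.09 rad and contact force between the fingers and cover_a above 0.5 N and contact force between cover_a and surface_plate above 1 N and z of cover_a in the frame of surface_plate below 0.056 m and horizontal distance between the grasp point and cover_a above 0.03 m) or (angle between cover_b's own z axis and vertical between 0.025 and 0.09 rad and contact force between the fingers and cover_b above 0.5 N and contact force between cover_b and surface_plate above 1 N and z of cover_b in the frame of surface_plate below 0.056 m and horizontal distance between the grasp point and cover_b above 0.03 m) or (angle between cover_c's own z axis and vertical between 0.025 and 0.09 rad and contact force between the fingers and cover_c above 0.5 N and contact force between cover_c and surface_plate above 1 N and z of cover_c in the frame of surface_plate below 0.056 m and horizontal distance between the grasp point and cover_c above 0.03 m))), for 0.1 s.
2. the finger is taken off and the covers lie still on the surface plate again, rocked back (tilt under 0.012 rad) (angle between each of cover_a, cover_b, cover_c's own z axis and vertical below 0.012 rad and contact force between the fingers and cover_a below 0.1 N and contact force between each of cover_a, cover_b, cover_c and surface_plate above 1 N and contact force between the fingers and cover_b below 0.1 N and contact force between the fingers and cover_c below 0.1 N), for 0.1 s.
At the end, for the whole second after the job is handed in: The warped cover (known by lying a hair, over 0.0006 rad, out of level where a sound one lies level) is at rest on the tray's floor, origin under 10 mm above the tray's underside, right way up within 0.08 rad; the two sound covers lie level on the surface plate, moved less than 20 mm (((x of cover_a in the frame of tray between -0.1 and 0.1 m and y of cover_a in the frame of tray between -0.08 and 0.08 m and z of cover_a in the frame of tray below 0.01 m and angle between cover_a's own z axis and vertical between 0.0006 and 0.08 rad and linear speed of cover_a below 0.02 m/s and distance of each of cover_b, cover_c from where it was at the start of the episode below 0.02 m and angle between each of cover_b, cover_c's own z axis and vertical below 0.0006 rad) or (x of cover_b in the frame of tray between -0.1 and 0.1 m and y of cover_b in the frame of tray between -0.08 and 0.08 m and z of cover_b in the frame of tray below 0.01 m and angle between cover_b's own z axis and vertical between 0.0006 and 0.08 rad and linear speed of cover_b below 0.02 m/s and distance of each of cover_a, cover_c from where it was at the start of the episode below 0.02 m and angle between each of cover_a, cover_c's own z axis and vertical below 0.0006 rad) or (x of cover_c in the frame of tray between -0.1 and 0.1 m and y of cover_c in the frame of tray between -0.08 and 0.08 m and z of cover_c in the frame of tray below 0.01 m and angle between cover_c's own z axis and vertical between 0.0006 and 0.08 rad and linear speed of cover_c below 0.02 m/s and distance of each of cover_a, cover_b from where it was at the start of the episode below 0.02 m and angle between each of cover_a, cover_b's own z axis and vertical below 0.0006 rad))); the robot touches nothing.
It fails at once if a cover is pressed onto the surface plate with more than 40 N (its own weight of about 8 N included) (contact force between any of cover_a, cover_b, cover_c and surface_plate above 40 N).
It fails at once if a cover is dropped (moves faster than 0.6 m/s out of the fingers) ((linear speed of cover_a above 0.6 m/s and contact force between the fingers and cover_a below 0.1 N) or (linear speed of cover_b above 0.6 m/s and contact force between the fingers and cover_b below 0.1 N) or (linear speed of cover_c above 0.6 m/s and contact force between the fingers and cover_c below 0.1 N)).
It fails at once if the charger box, flashlight, hex keys or washer dish is moved by more than 30 mm (distance of any of charger_box, flashlight, hex_keys, washer_dish from where it was at the start of the episode above 0.03 m).
It also fails if it takes over 64 s, if anything falls off the work surface, if the arm or the gripper's body presses on something with over 40 N, if the wrist force passes 120 N, or if a joint passes its speed limit or range.

## Robot

A 6-joint arm with a two-finger parallel gripper is mounted at the origin on the work surface. World frame = base frame: x ahead of the robot, y to its left, z up, the work surface at z = 0. Lengths are in mm, angles in rad, forces in N, time in s.
With the tool pointing down it reaches from about 275 to 750 mm from the base axis. Payload 10.2 kg.
Tool frame: the origin (TCP) lies between the finger pads; the fingertips stand 8 mm ahead of it and the grasp point (between the pads) lies 11 mm behind it; z points along the fingers, y is the line along which they close (so a half turn about z gives the same grasp; the last joint's range is limited). The gripper opens to 85 mm and grips with 20 to 120 N. Pads are 22 mm wide; open, the fingers measure 114 mm over their backs; the gripper's body (76 mm by 85 mm) begins 54 mm behind the grasp point. The pads swing forward as they close: fully open they stand 13 mm farther back than shut.
Start: joints at [-1.419, 0.313, 1.498, -0, 1.331, -0.223], TCP at [192.183, -488.566, 239.294] pointing down, gripper open.
Joint ranges: [-2.94, 2.94], [-0.97, 2.17], [0.19, 2.56], [-1.23, 4.37], [0.02, 3.11], [-2.88, 2.88]. Speed limits (rad/s): [2.39, 2.39, 3.01, 3.14, 3.14, 3.14].

## Interface

Orientations are given as [roll, pitch, yaw] about the fixed x, y, z axes, in that order (R = Rz(yaw) Ry(pitch) Rx(roll)).
In Python, from bench import env, effector, kinematics, viewer, order gives the robot as it stands. Calls block until the motion is done:
- env.movep(position, orientation): joint-space move of the TCP to a pose.
- env.line_to(position, rot=None, velocity=150): straight line of the TCP; rot=None keeps the orientation; velocity is the mean speed in mm/s.
- env.movej(angles): joint-space move.
- effector.set_gripper(opening): finger opening in mm; the grip force is fixed at half the most; returns when the fingers have stopped.
- env.sleep(seconds).
- kinematics.solve_ik(position, orientation): joint angles nearest the present ones, or None.
- viewer.get_image(name): name is "side" or "top"; returns (picture, depth): 400x640x3 uint8, blue, green, red; 400x640 float32, mm along the optical axis (not along the pixel's ray), 0 where there is no reading.
- viewer.camera_info(name): a dict with "vertical_fov" (degrees; the focal length in pixels is half the picture's height over the tangent of half this angle, whatever the lens; pixels are square), "cx", "cy" (the principal point, pixels), "extrinsics" (4x4, takes a point from world to camera coordinates). Camera axes: x right, y up, looking along -z (the intrinsics and any distortion apply to the point x, -y, -z); pixel columns grow to the right and rows downward; lengths in mm; the calibration is good to about 2 mm. A picture is of the moment at which its call begins. camera_info takes no time and is no camera call.
A pose or a line that the arm cannot do raises env.Unreachable and nothing moves.
- order.sign_off(): hands the job in; it is judged then, once.
Trained networks look in the newest picture that a camera, given by its name, has taken for a name from the list of things; names that differ only in an ending like _2 or _b are one class to them, and where a whole thing is asked for, a point or a joint stands for the part that bears it (a point fixed in the world has none). Each returns a list of dicts, best first, with "confidence" (0 to 1); they miss things now and then, are a little off and sometimes report something else, mostly with a low value. They report only what shows in the picture. A call takes as long as a camera call. They do not tell look-alikes from the thing itself.
- viewer.outline_of(thing, camera): "mask" (400x640 bool, what is visible of it).
- viewer.spot_point(thing, camera): "at" ([x, y, z] in mm, in the coordinates of the camera as it stood for that picture, good to about 4 mm: a listed point, or the origin of a listed thing).
Readings, each from a call of its own:
- env.read_t(): time.
- env.read_joint_positions(): joint angles.
- env.read_dq(): joint speeds.
- env.read_joint_torque(): joint torques, N m.
- env.read_tool_pos(): TCP position.
- env.read_tcp_rot(): TCP orientation.
- env.read_force(): force on the tool from outside, world axes, zero at the start.
- env.read_ft_torque(): the same for the moment, N m.
- env.read_gripper_width(): finger opening in mm.
- env.read_gripper_force(): force on a finger pad.
Only numpy, scipy, OpenCV 4.12 (cv2) and the standard library are available. Lean on these libraries where they do the work, as an engineer would, in place of code of your own. Each camera call takes 0.05 s, during which the arm holds its last target. There are 200 camera calls.

## Working session

There is one attempt and no reset: what is moved stays moved. The work goes in short steps, each a Python script; the robot and the scene stay as the last script left them, time stands still between calls to the robot, and variables do not carry over. Pictures are saved under pics/ and viewed, at most 10 in all, crops included, and the job is handed in when it is done.

```bash
ls; mkdir -p pics; python3 - <<'E'
from bench import env,viewer
import cv2,numpy as np
for n in("side","top"):
    im,d=viewer.get_image(n); cv2.imwrite(f"pics/{n}0.png",im); np.savez(f"{n}0.npz",im=im,d=d)
    print(n,viewer.camera_info(n), (d>0).mean())
print(env.read_t(),env.read_tcp_rot(),env.read_force())
E
```

```text
pics
side {'vertical_fov': 46.95039491796226, 'cx': 310.7589678709557, 'cy': 194.65989147740558, 'extrinsics': array([[-8.11526927e-01, -5.83893702e-01,  2.21853950e-02,
         4.00470498e+02],
       [ 4.02994331e-01, -5.31802719e-01,  7.44836517e-01,
        -2.79956834e+02],
       [-4.23107098e-01,  6.13395478e-01,  6.66878078e-01,
        -1.09359579e+03],
       [ 0.00000000e+00,  0.00000000e+00,  0.00000000e+00,
         1.00000000e+00]])} 0.9953828125
top {'vertical_fov': 46.89245220415454, 'cx': 315.73276652322517, 'cy': 197.97397765303663, 'extrinsics': array([[-1.46938440e-02, -9.99615376e-01, -2.35200091e-02,
        -3.13937951e+01],
       [ 9.95270284e-01, -1.68809182e-02,  9.56665930e-02,
        -5.14435592e+02],
       [-9.60268367e-02, -2.20030562e-02,  9.95135525e-01,
        -1.36557826e+03],
       [ 0.00000000e+00,  0.00000000e+00,  0.00000000e+00,
         1.00000000e+00]])} 0.9960234375
0.1 [-3.14050986e+00 -2.35480778e-04  3.74791337e-01] [-0.39868425 -0.40519843  0.01947216]
```

View pics/top0.png

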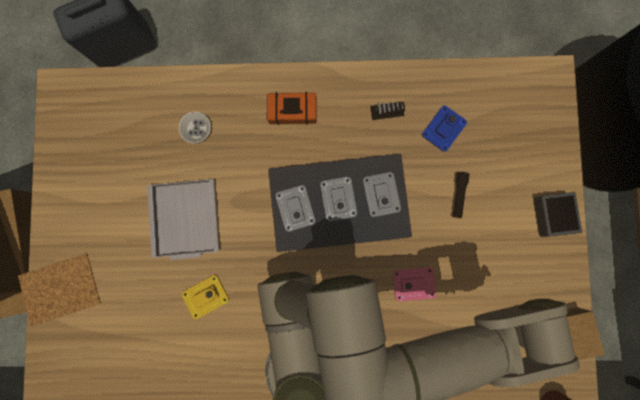

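View pics/side0.png

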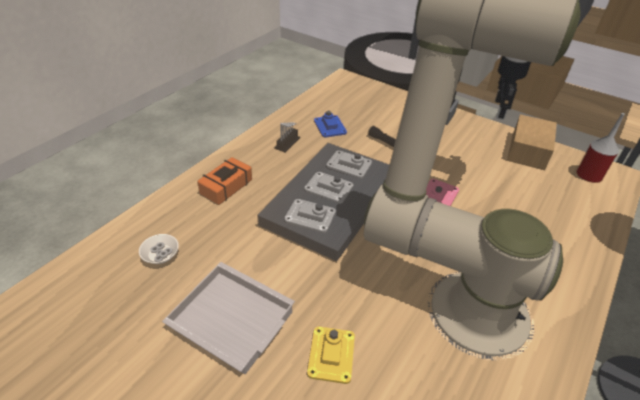

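The top view shows the plate with three grey covers at about (296,208), (339,198) and (382,195), plug ends towards the robot. The tray is at (184,218). The side view shows the same covers at (311,214), (330,186) and (350,162), with the tray at (230,315).

```bash
cat > h.py <<'E'
import numpy as np,cv2
from bench import env,effector,kinematics,viewer,order
def cam(n):
    c=viewer.camera_info(n); f=200/np.tan(np.radians(c["vertical_fov"])/2)
    return f,c["cx"],c["cy"],np.array(c["extrinsics"])
def cloud(n,d):
    f,cx,cy,E=cam(n); v,u=np.mgrid[0:400,0:640]
    P=np.stack([(u-cx)/f*d,-(v-cy)/f*d,-d],-1)
    return (P-E[:3,3])@E[:3,:3]
def toworld(n,p):
    E=cam(n)[3]; return E[:3,:3].T@(np.array(p)-E[:3,3])
E
python3 - <<'E'
from h import *
for n in("top","side"):
    im,d=viewer.get_image(n); W=cloud(n,d)
    np.savez(f"{n}0.npz",im=im,W=W,d=d)
    for t in("cover_a","surface_plate","tray"):
        for r in viewer.spot_point(t,n): print(n,t,round(r["confidence"],2),toworld(n,r["at"]).round(1))
    for t in ("cover_a","tray","surface_plate"):
        for r in viewer.outline_of(t,n):
            m=r["mask"]&(d>0); w=W[m]; v,u=np.nonzero(m)
            print(n,t,round(r["confidence"],2),"px",m.sum(),u.mean().round(),v.mean().round(),"med",np.median(w,0).round(1),"zpct",np.percentile(w[:,2],[2,25,50,75,98]).round(1),cv2.minAreaRect(w[:,:2].astype(np.float32)))
    g=(im.std(-1)<1e9); 
W=np.load("top0.npz")["W"]; print("table z",W[320,150],W[75,200], W[240,300],W[170,400],W[240,345])
E
```

```text
top cover_a 0.95 [223.1 300.5  -4.3]
top cover_a 0.89 [ 521.3 -228.7   49. ]
top cover_a 0.88 [ 510.8 -106.    48.3]
top cover_a 0.86 [ 259.2 -334.1    2.1]
top cover_a 0.72 [ 7.276e+02 -4.332e+02  6.000e-01]
top cover_a 0.56 [482.9  25.5  51.5]
top tray 0.63 [456.8 362.2  -2.3]
top cover_a 0.97 px 1267 414.0 283.0 med [ 256.5 -325.8   10.2] zpct [ 3.3  7.5 10.2 20.7 48.2] ((254.43820190429688, -327.9595947265625), (93.75091552734375, 121.61166381835938), 4.256589889526367)
top cover_a 0.88 px 1251 381.0 193.0 med [ 521.  -230.1   60.6] zpct [53.  58.1 60.6 73.  97. ] ((521.7139892578125, -233.3203887939453), (122.01602172851562, 95.12186431884766), 10.247065544128418)
top cover_a 0.84 px 1300 338.0 198.0 med [ 507.6 -105.1   59.6] zpct [49.9 57.2 59.6 65.1 97.5] ((510.27691650390625, -106.04226684570312), (123.73179626464844, 96.51659393310547), 8.439175605773926)
top cover_a 0.69 px 1225 205.0 296.0 med [225.8 296.    9.7] zpct [ 2.2  6.9  9.7 20.1 45.9] ((223.78506469726562, 301.37615966796875), (91.82533264160156, 124.94615936279297), 27.619129180908203)
top cover_a 0.63 px 1217 
[... 2616 characters left out ...]
8281, -109.47642517089844), (125.33448028564453, 107.8037338256836), 8.516115188598633)
side tray 0.73 px 7845 230.0 316.0 med [460.6 362.2   5.7] zpct [ 1.5  4.1  5.7 19.1 35.8] ((465.8977355957031, 363.3869323730469), (253.39535522460938, 203.73330688476562), 4.439323425292969)
side surface_plate 0.8 px 5490 324.0 206.0 med [452.2 -29.8  51.5] zpct [16.2 49.6 51.5 53.  55.7] ((516.8475341796875, -136.6630401611328), (282.95111083984375, 470.1278381347656), 6.124512195587158)
table z [155.29105068 465.71805304   1.57705038] [911.70764978 320.4007251    5.06817911] [388.30951565   8.05249543  47.2877672 ] [ 591.10050589 -291.72403141   45.48805512] [ 386.35149945 -124.0913911    47.31891416]
```

```bash
python3 - <<'E'
from h import *
from scipy.optimize import minimize
import json
D={}
for n in("top","side"):
    s=[viewer.get_image(n)[1] for _ in range(15)]
    s=np.array(s); print(n,"std",np.median(s.std(0)[150:250,280:400])); 
    D[n]=np.median(s,0); np.save(n+"avg.npy",D[n])
W={n:cloud(n,D[n]) for n in D}
def model(q):
    x,y=q.T; h=np.where((abs(x)<60)&(abs(y)<46),9.,0.)
    h=np.where((x>-41)&(x<29)&(abs(y)<19),29.,h)
    return np.where(np.hypot(x+24,y)<14,48.,h)
def loc(P,p):
    c,s=np.cos(p[2]),np.sin(p[2]); d=P[:,:2]-p[:2]
    return np.c_[c*d[:,0]+s*d[:,1],-s*d[:,0]+c*d[:,1]]
res=[]
for c0 in([484,22,.28],[510,-107,.147],[521,-230.5,.178]):
    R=[]
    for n in W:
        P=W[n].reshape(-1,3); P=P[(np.hypot(P[:,0]-c0[0],P[:,1]-c0[1])<75)&(P[:,2]>35)]
        # plate-level tilt check
        L=loc(P,c0); fl=(abs(L[:,0])>66)|(abs(L[:,1])>52); z0=np.median(P[fl,2])
        cost=lambda p:np.minimum(abs(P[:,2]-z0-model(loc(P,p))),12).mean()
        best=min((minimize(cost,[c0[0]+a,c0[1],c0[2]+b],method="Nelder-Mead",options=dict(initial_simplex=np.array([c0,[c0[0]+5,c0[1],c0[2]],[c0[0],c0[1]+5,c0[2]],[c0[0],c0[1],c0[2]+.1]])+[a,0,b])) for a in(-3,3) for b in(-.04,.04)),key=lambda r:r.fun)
        L=loc(P,best.x); hts=[]
        for sx in(1,-1):
            for sy in(1,-1):
                k=np.hypot(L[:,0]-49*sx,L[:,1]-35*sy)<10; hts.append(np.round([np.median(P[k,2])-z0,k.sum()],1).tolist())
        top=np.median(P[np.hypot(L[:,0]+24,L[:,1])<9,2]); hs=np.median(P[(L[:,0]>2)&(L[:,0]<24)&(abs(L[:,1])<14),2])
        print(n,best.x.round(3),round(best.fun,2),"z0",z0.round(1),"housing",hs.round(1),"plug",top.round(1),"corners ++,+-,-+,--",hts); R.append(best.x)
    res.append(np.mean(R,0).tolist())
json.dump(res,open("covers.json","w")); print(res)
print(env.read_t(),[env.read_force().round(2).tolist() for _ in range(4)])
E
```

```text
top std 2.7193918
side std 2.406692
top [4.84206e+02 2.20660e+01 2.76000e-01] 1.15 z0 49.6 housing 78.5 plug 99.5 corners ++,+-,-+,-- [[9.2, 36.0], [8.9, 37.0], [9.0, 39.0], [9.1, 39.0]]
side [4.83069e+02 2.20710e+01 2.67000e-01] 2.23 z0 51.8 housing 81.0 plug 101.8 corners ++,+-,-+,-- [[9.3, 30.0], [9.2, 28.0], [9.2, 32.0], [9.3, 30.0]]
top [ 5.09945e+02 -1.05669e+02  1.56000e-01] 1.13 z0 49.7 housing 78.6 plug 99.2 corners ++,+-,-+,-- [[9.4, 32.0], [9.2, 37.0], [9.0, 38.0], [9.2, 37.0]]
side [ 5.08654e+02 -1.06613e+02  1.54000e-01] 2.18 z0 52.1 housing 81.2 plug 102.1 corners ++,+-,-+,-- [[9.2, 26.0], [9.3, 21.0], [9.1, 28.0], [8.9, 25.0]]
top [ 5.20584e+02 -2.32818e+02  1.85000e-01] 1.39 z0 49.8 housing 78.8 plug 99.7 corners ++,+-,-+,-- [[12.0, 35.0], [9.4, 36.0], [9.1, 39.0], [9.1, 34.0]]
side [ 5.19469e+02 -2.33148e+02  1.89000e-01] 2.55 z0 52.3 housing 81.4 plug 102.0 corners ++,+-,-+,-- [[11.9, 21.0], [9.2, 17.0], [8.8, 23.0], [9.2, 21.0]]
[[483.63766411407687, 22.068405763865094, 0.2715749164430826], [509.2990639351762, -106.14095855621903, 0.15491484915060844], [520.0265283714575, -232.9825813992647, 0.18672638566767102]]
2.3 [[0.25, -0.58, -0.93], [0.25, -0.58, -0.93], [0.25, -0.58, -0.93], [0.25, -0.58, -0.93]]
```

The averaged depth shows the rightmost cover (near y −233) with its +x/+y corner 3 mm high in both views, while every other corner sits at about 9 mm. I'll check this by pressing that corner.

```bash
cat > press.py <<'E'
import sys,json
from h import *
i,sy=int(sys.argv[1]),int(sys.argv[2]); x,y,a=json.load(open("covers.json"))[i]
c,s=np.cos(a),np.sin(a); q=np.array([x+49*c-35*sy*s, y+49*s+35*sy*c])
rot=[np.pi,0,a]
def F(k=6):
    r=[]
    for _ in range(k): env.sleep(.02); r.append(env.read_force()[2])
    return np.mean(r)
if env.read_gripper_width()>3: effector.set_gripper(0)
env.movep([*q,110],rot); env.line_to([*q,76],velocity=60); env.sleep(.2); f0=F(10); print("t",env.read_t(),"f0",f0)
z=74.
while z>62:
    env.line_to([*q,z],velocity=15); f=F()-f0; print(z,round(float(env.read_tool_pos()[2]),2),round(f,2))
    if abs(f)>3: break
    z-=.5
env.sleep(.3); print("hold",F()-f0)
env.line_to([*q,110],velocity=60); print("t",env.read_t())
E
python3 press.py 2 1
```

```text
t 5.9417 f0 0.1881152286722859
74.0 73.98 -0.18
73.5 73.51 -0.38
73.0 73.01 -0.52
72.5 72.5 -0.32
72.0 71.98 -0.23
71.5 71.51 -0.1
71.0 71.0 0.01
70.5 70.5 -0.33
70.0 70.08 0.62
69.5 69.67 2.36
69.0 69.11 2.78
68.5 68.55 3.55
hold 3.8049351328427066
t 11.4167
```

The press stopped about 1.6 mm into the rock, which isn't enough tilt. I'll press again with a higher stop force, still well under 30 N.

```bash
sed -i 's/abs(f)>3/abs(f)>9/; s/z=74\./z=71.5/' press.py; python3 press.py 2 1
```

```text
t 12.75 f0 -0.11247676000596099
71.5 71.55 -0.08
71.0 71.03 0.32
70.5 70.49 -0.03
70.0 70.08 0.78
69.5 69.66 2.83
69.0 69.09 3.47
68.5 68.55 3.59
68.0 68.03 3.63
67.5 67.72 5.72
67.0 67.62 9.04
hold 8.774137256198246
t 17.7167
```

It rocks: contact at 70.1, then it sinks at a roughly constant 3.5 N until firm at 67.7, which puts the plate top at about 50.7. Next I check that it rocked back and then grasp it.

```bash
python3 - <<'E'
from h import *
import json
x,y,a=json.load(open("covers.json"))[2]; rot=[np.pi,0,a]
q=[x-9*np.cos(a),y-9*np.sin(a)]
effector.set_gripper(62)
env.line_to([*q,140],rot,velocity=150)
env.line_to([*q,90],velocity=100); env.sleep(.2); f0=env.read_force(); print("f0",f0)
for z in(80,75,72,70,69):
    env.line_to([*q,z],velocity=30); env.sleep(.05); df=env.read_force()-f0; print(z,df.round(2))
    if np.abs(df).max()>5: break
print("w",env.read_gripper_width())
if np.abs(df).max()<5:
    effector.set_gripper(0); print("grip",env.read_gripper_width(),env.read_gripper_force(),(env.read_force()-f0).round(2),env.read_tool_pos())
    env.line_to([*q,75],velocity=20); env.sleep(.2); print("lift",(env.read_force()-f0).round(2),env.read_ft_torque().round(2),env.read_gripper_width())
    env.line_to([*q,165],velocity=100); env.sleep(.1)
print(env.read_t()); 
im,_=viewer.get_image("side"); cv2.imwrite("pics/lift.png",im)
E
```

```text
f0 [0.79170902 0.20954556 0.1283569 ]
80 [-1.44 -0.69 -0.09]
75 [-0.96 -0.54  0.35]
72 [-0.67 -0.32 -0.02]
70 [-0.32  0.45  0.42]
69 [ 0.04 -0.05  0.55]
w 62.067524261738264
grip 36.80484392186429 61.64714455604553 [-1.82  2.06  4.49] [ 511.24413663 -234.51793805   69.30690253]
lift [ 0.01  0.07 -8.38] [ 0.02 -0.01 -0.03] 36.75349638324316
23.7583
```

View pics/lift.png

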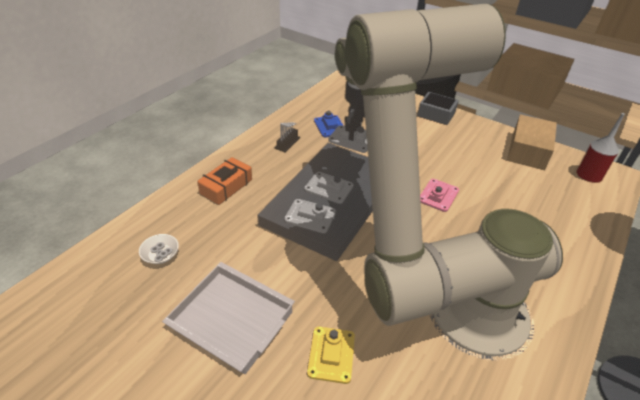

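The cover is held (8.4 N, 36.8 mm width, around (350,135)) and the two sound covers are still at (311,214) and (330,186). Now I carry it to the tray.

```bash
python3 - <<'E'
from h import *
b=.075; rot=[np.pi,0,b]; o=np.array([458.2,362.0])-9*np.array([np.cos(b),np.sin(b)])
env.line_to([500,60,165],rot,velocity=200)
env.line_to([*o,165],rot,velocity=200)
env.line_to([*o,60],velocity=100); env.line_to([*o,29],velocity=40); env.sleep(.2)
f0=np.mean([(env.sleep(.02),env.read_force()[2])[1] for _ in range(8)]); print("f0",f0)
z=26.
while z>17:
    env.line_to([*o,z],velocity=15); env.sleep(.06); f=env.read_force()[2]-f0; print(z,round(f,2),end="; ")
    if f>5: break
    z-=.5
print("w",env.read_gripper_width(),env.read_tool_pos(),env.read_t())
effector.set_gripper(58)
env.line_to([*o,60],velocity=60); env.line_to([*o,160],velocity=150)
env.line_to([420,200,220],velocity=200)
env.sleep(.3); T={}
for n in("top","side"):
    im,d=viewer.get_image(n); T[n]=im
    for r in viewer.spot_point("cover_a",n): print(n,round(r["confidence"],2),toworld(n,r["at"]).round(1))
cv2.imwrite("pics/end.png",np.vstack([T["top"][80:320,100:520],T["side"][150:390,100:520]])); print(env.read_t())
E
```

```text
f0 -8.23699716920104
26.0 0.54; 25.5 0.46; 25.0 -0.12; 24.5 -0.67; 24.0 -0.05; 23.5 1.0; 23.0 0.41; 22.5 0.27; 22.0 6.88; w 36.94461001827995 [449.3015567  361.34345576  22.36324422] 32.4417
top 0.88 [ 726.3 -435.7   -2.3]
top 0.86 [481.8  23.6  50.6]
top 0.86 [ 511.4 -106.3   48.8]
top 0.74 [455.4 362.5  -0.6]
top 0.68 [ 255.6 -333.3    3.5]
side 0.81 [479.2  23.9  53.5]
side 0.79 [ 253.4 -327.6    3.5]
side 0.65 [457.4 359.4   4.8]
side 0.63 [220.8 299.6   0.8]
side 0.59 [ 505.8 -106.7   55.7]
side 0.16 [ 494.6 -105.8    0.8]
35.9083
```

View pics/end.png

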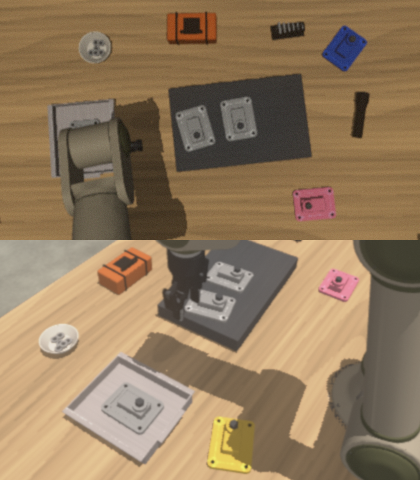

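The cover lies flat in the middle of the tray, at about (133,407) in the lower crop. The sound covers and the other things haven't moved, and the gripper is clear of everything, so I'm handing in.

```bash
python3 -c "
from bench import order
print(order.sign_off())"
```

```text
the job is handed in; nothing more can be done
None
```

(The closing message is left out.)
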